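# Tidy stamps and ink into the art-room carousel and hold the stamp tub at the front

## Task

Tidy the printing things into the carousel: stand both wooden-handled stamps upright in its rectangular tub and the ink bottle upright in its empty round pot. Then turn the carousel until the tub of stamps faces squarely to the front, at the middle of the side where the pencil trough is, and finish with the carousel's centre knob still gripped, holding the turntable still there. Leave the tumbler, the loose paint jar and the loose brush where they are.

Things in the scene. Friction and masses are not known exactly. Their poses are not given: they have to be found in the camera images.
- stamp_a_mid (a point): Wooden hand stamp standing upright on its rubber pad, 85 mm tall: round block 38 mm across and 18 mm high, above it a narrow neck and a turned grip 25 mm across from 46 to 80 mm above the foot. 60 g or so. Point on its axis half-way up (42.5 mm above its foot); z axis points up along the stamp.
- stamp_b_mid (a point): Second stamp, the same as the first; same point and axes.
- ink_mid (a point): Round white ink bottle standing upright, 95 mm tall: body 40 mm across up to 52 mm, sloping shoulder, then a cylindrical black cap 24 mm across from 63 to 95 mm above its foot. 80 g or so, closed. Point on its axis half-way up (47.5 mm above its foot); z axis up.
- tub_floor (a point): Centre of the inner floor of the white rectangular open tub fixed on the carousel's turntable, 43 mm above the table. Its axes turn with the turntable: x points inward to the turntable's axis, y along the tub's long side, z up. Inside 58 mm (x) by 90 mm (y), walls 3 mm, rim 37 mm above this floor; room for both stamps side by side along y. It lies 94 mm from the turntable's axis.
- pot_floor (a point): Centre of the inner floor of the empty white round pot fixed on the turntable, 44 mm above the table, 94 mm from the axis, a quarter turn clockwise (seen from above) from the tub. Inside 64 mm across, rim 48 mm above this floor. The other two seats of the turntable hold a round pot full of crayons (opposite the empty pot, up to 135 mm above the table) and a lidded glass paint jar (opposite the tub, up to 114 mm).
- knob (a point): The carousel's centre knob: a round turned wooden knob 42 to 44 mm across and 33 mm tall on a 14 mm steel post that stands on the turntable's axis; it is fixed to the turntable, so turning the knob turns the carousel. Point on the axis, at the height to grip, 157 mm above the table (the knob reaches from 139 to 172 mm). Its x axis points away from the tub, y away from the crayon pot to the empty pot, z up; it turns with the turntable.
- carousel (a joint): Turntable angle, rad, growing anticlockwise seen from above; 0 or any full turn (6.283) when the tub is exactly at the front. It turns endlessly both ways on an easy bearing (about 0.04 N m of friction, a little more when fast) and stays where it is left. The turntable is a wooden disc 290 mm across, its top 40 mm above the table.
- front (a point): Point fixed on the carousel's unmoving plywood base (240 mm square, with a shallow open pencil trough 66 by 220 by 22 mm along its front side): where the centre of the tub's floor comes when the tub faces the front, 94 mm from the turntable's axis towards the trough, 43 mm above the table. Its x axis points from the trough back to the turntable's axis.
- tumbler: Clear plastic tumbler 80 mm across and 110 mm tall with a paper straw rising to 190 mm, loose: leave it. Origin at its foot.
- paintjar: Lidded glass paint jar 66 mm across, 85 mm tall, standing loose on the table: leave it. Origin at its foot.
- brush: Paint brush 190 mm long lying loose on the table: leave it. Origin at its underside, x axis along it.
There are look-alikes about, which are no part of the job. Leave any pink look-alike of the part that bears stamp_b_mid alone.

How it is judged:
By the outcome, as a careful person would: the job done as asked, in the order asked, and still so for the second after the job is handed in, while the arm keeps its last pose, push and grip.
It also fails if it takes over 72 s, if anything falls off the work surface, if the arm or the gripper's body presses on something with over 40 N, if the wrist force passes 120 N, or if a joint passes its speed limit or range.

## Robot

A 6-joint arm with a two-finger parallel gripper is mounted at the origin on the work surface. World frame = base frame: x ahead of the robot, y to its left, z up, the work surface at z = 0. Lengths are in m, angles in rad, forces in N, time in s.
With the tool pointing down it reaches from about 0.375 to 0.9 m from the base axis. Payload 3.1 kg.
Tool frame: the origin (TCP) lies where the fingers leave the gripper's body, on its centre line; the fingertips stand 70 mm ahead of it and the grasp point (between the pads) lies 51 mm ahead of it (robot.tip_reach is the distance from the TCP to the fingertips, in m); z points along the fingers, y is the line along which they close (so a half turn about z gives the same grasp; the last joint's range is limited). The gripper opens to 87 mm and grips with 3 to 60 N. Pads are 19 mm wide; open, the fingers measure 117 mm over their backs; the gripper's body (75 mm by 190 mm) begins 51 mm behind the grasp point.
Start: joints at [-1.46, 0.527, 1.433, -0, 1.181, -0.178], TCP at [0.179, -0.599, 0.292] pointing down, gripper open.
Joint ranges: [-3.08, 3.08], [-0.75, 2.2], [0.22, 2.44], [-1.43, 4.57], [0, 2.65], [-2.85, 2.85]. Speed limits (rad/s): [2.79, 2.79, 3.14, 3.14, 3.14, 3.14].

## Interface

Orientations are given as a unit quaternion [x, y, z, w].
In Python, from rig import robot gives the robot as it stands.
- The arm moves only by the tool carry_out, never from a script. Its argument "rows" is a list that holds one entry, the list of rows, each a list of 6 numbers: the shift along the tool's x, y, z in mm, then the turn, a rotation vector about the tool's x, y, z in units of 8 degrees (1.0 is 8 degrees). A call has 1 to 20 rows; each row is the pose to reach, as a shift and turn from the pose commanded when the call began, along the tool's axes at that moment; what a row does not reach only later rows make up. A row lasts 1/10 s, in which the tool goes at most 50 mm and 8.59 degrees, less where a joint would pass 70% of its speed; a pose out of reach is approached as far as the arm can. A call with a gripper value outside its range is refused whole. "fingers" is the opening, from 0 (shut) to 1 (fully open), set as the call begins (left out, the last holds). The fingers move at their own pace and stop on an object; "grip_force" is the grip in N (left out, the last holds). Time passes only in rows, so rows that repeat a pose let the fingers close. It gives the time, the measured TCP pose, the force and the opening at its end, in the units of the state.
- robot.get_obs(): the state, without advancing time (a new reading comes with each control period).
- robot.camera(name): name is "side" or "top"; returns a dict with "color" (420x560x3 uint8, red, green, blue), "depth" (420x560 float32, m along the optical axis (not along the pixel's ray), 0 where there is no reading), "K" (3x3 intrinsics, pixels), "camera_from_world" (4x4, takes a point from world to camera coordinates). Camera axes: x right, y down, z forward; pixel columns grow to the right and rows downward; lengths in m; the calibration is good to about 2 mm. A picture is of the moment at which its call begins.
- robot.hand_in(): hands the job in, once; it reports no verdict.
The state is a dict: "time": time; "q": joint angles; "joint_velocities": joint speeds; "joint_torque": joint torques, N m; "position": TCP position; "tool_rot": TCP orientation; "ft_force": force on the tool from outside, world axes, zero at the start; "moment": the same for the moment, N m; "grip_width": finger opening in m.
Only numpy, scipy, OpenCV 4.12 (cv2) and the standard library are available. Lean on these libraries where they do the work, as an engineer would, in place of code of your own. Each camera call takes 0.05 s, during which the arm holds its last target. There are 200 camera calls.

## Working session

There is one attempt and no reset: what is moved stays moved. The work goes in short steps, Python scripts to look and compute and a tool call to move; the robot and the scene stay as the last step left them, time stands still between calls to the robot, and variables do not carry over. Pictures are saved under pics/ and viewed, on a budget of 10 in all, crops included, one or two more only if the job needs it, and the job is handed in when it is done.

Besides the shell and the picture viewer there is one more tool, called after "Emit:" as name(argument=value, ...), one argument or row to a line, values as JSON. carry_out: Moves the arm, as the interface text tells. Its arguments: {"type":"object","properties":{"rows":{"type":"array"},"fingers":{"type":"number"},"grip_force":{"type":"number"}},"required":["rows"]}

```bash
ls; mkdir -p pics
python3 - <<'E'
from rig import robot
import cv2,numpy as np
o=robot.get_obs();print(o)
for n in("side","top"):
    c=robot.camera(n);cv2.imwrite(f"pics/{n}0.png",c["color"][:,:,::-1]);np.savez(f"{n}0.npz",**c)
    print(n,c["K"].tolist(),np.round(c["camera_from_world"],3).tolist(),(c["depth"]>0).mean())
E
```

```text
pics
{'time': 0.0, 'q': array([-1.45947613e+00,  5.28472922e-01,  1.43389282e+00, -4.74931907e-06,
        1.18140313e+00, -1.78508911e-01]), 'joint_velocities': array([ 0.00045055,  0.00161764,  0.00147954,  0.00177168, -0.00089161,
       -0.0003663 ]), 'joint_torque': array([-8.92316293e-04, -4.40043104e+01, -1.76594013e+01,  6.34066109e-02,
        5.82757720e-02, -1.55392790e-04]), 'position': array([ 0.17857399, -0.59833878,  0.29127034]), 'tool_rot': array([ 9.89517532e-01,  1.44408688e-01,  3.43527155e-05, -1.08756697e-03]), 'ft_force': array([0.34392183, 1.08470222, 0.69559718]), 'moment': array([ 0.01155358, -0.02508766,  0.00133067]), 'grip_width': 0.08694350806695159}
side [[400.86988350351993, 0.0, 285.2854249288743], [0.0, 400.86988350351993, 210.68839320742708], [0.0, 0.0, 1.0]] [[0.999, -0.048, 0.006, -0.522], [-0.025, -0.621, -0.783, 0.062], [0.042, 0.782, -0.621, 0.971], [0.0, 0.0, 0.0, 1.0]] 0.9959906462585034
top [[383.8857694606642, 0.0, 281.47112008141914], [0.0, 383.8857694606642, 208.05694495374922], [0.0, 0.0, 1.0]] [[0.009, -1.0, 0.001, -0.075], [-0.993, -0.009, -0.116, 0.546], [0.116, 0.0, -0.993, 0.867], [0.0, 0.0, 0.0, 1.0]] 0.9959268707482993
```

View pics/top0.png

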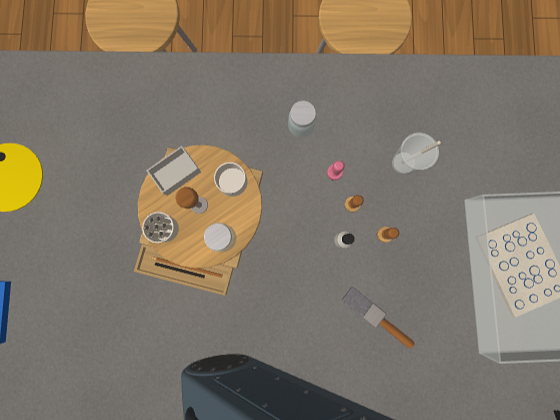

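View pics/side0.png

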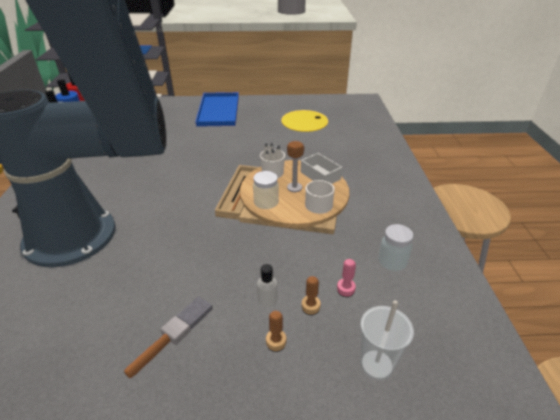

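Top view: tub (173,170), empty pot (230,179), knob (187,197), jar seat (217,237), crayons (158,228), trough (183,270). Stamps are at (355,202) and (389,234), the bottle cap at (347,239) and the pink look-alike at (336,170). The side view agrees.

```bash
cat > h.py <<'E'
import numpy as np,cv2
def cloud(c):
    K=c["K"];T=np.linalg.inv(c["camera_from_world"]);d=c["depth"]
    v,u=np.mgrid[:d.shape[0],:d.shape[1]]
    P=np.stack([(u-K[0,2])/K[0,0]*d,(v-K[1,2])/K[1,1]*d,d],-1)
    W=P@T[:3,:3].T+T[:3,3]; W[d<=0]=np.nan
    return W
def ray(c,u,v,z):
    K=c["K"];T=np.linalg.inv(c["camera_from_world"])
    r=T[:3,:3]@np.array([(u-K[0,2])/K[0,0],(v-K[1,2])/K[1,1],1]);o=T[:3,3]
    return o+r*(z-o[2])/r[2]
def blobs(c,mask,z,amin=15):
    n,l,s,ce=cv2.connectedComponentsWithStats(mask.astype(np.uint8))
    return [(s[i,4],ce[i].round(1).tolist(),ray(c,*ce[i],z)[:2].round(4).tolist()) for i in range(1,n) if s[i,4]>=amin]
def proj(c,p):
    q=c["camera_from_world"]@np.append(p,1);q=c["K"]@q[:3];return q[:2]/q[2]
E
python3 - <<'E'
from h import *
for n in("top","side"):
    c=dict(np.load(n+"0.npz"));W=cloud(c);z=W[...,2];x=W[...,0];y=W[...,1]
    R,G,B=[c["color"][...,i].astype(int) for i in range(3)]
    reg=(x>.3)&(x<.8)&(y<.4)&(y>-.5)
    hsv=cv2.cvtColor(c["color"],cv2.COLOR_RGB2HSV)
    print(n,"table z",np.nanmedian(z[reg]))
    for nm,m in dict(obj=(z>.07)&(z<.1)&(y<-.12)&reg,knob=(z>.164)&(z<.18)&(y>-.05)&reg,trunc=(z>.074)&(z<.1)&(y>-.1)&reg).items():
        nn,l,s,ce=cv2.connectedComponentsWithStats(m.astype(np.uint8))
        for i in range(1,nn):
            if s[i,4]>8:
                k=l==i;print(nm,s[i,4],ce[i].round(1),W[k].mean(0).round(4),W[k].min(0).round(3),W[k].max(0).round(3),np.median(c["color"][k],0))
E
python3 -c "
import cv2
i=cv2.imread('pics/top0.png')[130:310,120:280];cv2.imwrite('pics/crop1.png',cv2.resize(i,None,fx=3.3,fy=3.3,interpolation=cv2.INTER_CUBIC)[:600])"
```

```text
top table z 0.0003216805853233362
obj 213 [309.1 113.8] [ 0.757  -0.1309  0.0841] [ 0.73  -0.144  0.071] [ 0.785 -0.121  0.088] [180. 176. 175.]
obj 100 [403.7 162.7] [ 0.6456 -0.3422  0.0849] [ 0.627 -0.371  0.071] [ 0.681 -0.33   0.1  ] [164.  164.  159.5]
obj 107 [338.3 166.4] [ 0.6363 -0.1965  0.0816] [ 0.626 -0.21   0.07 ] [ 0.649 -0.185  0.088] [201. 108. 129.]
obj 101 [357.3 200.6] [ 0.5595 -0.2378  0.0826] [ 0.548 -0.25   0.073] [ 0.573 -0.227  0.087] [142.  92.  51.]
obj 108 [392.6 233. ] [ 0.4884 -0.3144  0.0819] [ 0.478 -0.327  0.07 ] [ 0.5   -0.304  0.088] [141.   91.5  51. ]
obj 110 [347.9 239. ] [ 0.474  -0.2144  0.0921] [ 0.463 -0.227  0.07 ] [ 0.485 -0.204  0.098] [46. 45. 45.]
knob 356 [186.  197.6] [0.5499 0.1194 0.1707] [0.529 0.1   0.164] [0.572 0.14  0.176] [141.  93.  51.]
trunc 83 [293.2 113.9] [ 0.7565 -0.0948  0.084 ] [ 0.736 -0.099  0.075] [ 0.78  -0.087  0.088] [181. 177. 176.]
trunc 262 [171.1 169.9] [0.6256 0.1782 0.0793] [0.572 0.12  0.074] [0.681 0.232 0.085] [162. 157. 145.]
trunc 230 [229.3 177.7] [0.6072 0.0462 0.0875] [0.572 0.011 0.074] [0.64  0.07
[... 1607 characters left out ...]
.1719] [0.531 0.097 0.164] [0.573 0.135 0.176] [127.  87.  57.]
trunc 282 [272.4 161.2] [0.4957 0.1815 0.0889] [0.463 0.16  0.074] [0.527 0.229 0.1  ] [145.  139.5 133. ]
trunc 284 [321.6 164.7] [0.6279 0.1744 0.0796] [0.574 0.117 0.074] [0.682 0.233 0.086] [140.  137.  132.5]
trunc 47 [294.7 174.7] [0.5513 0.1164 0.0867] [0.545 0.113 0.075] [0.558 0.123 0.098] [114. 103.  95.]
trunc 417 [319.7 191.2] [0.6076 0.0436 0.0857] [0.573 0.008 0.074] [0.642 0.08  0.097] [148. 143. 137.]
trunc 256 [265.7 191.9] [0.4762 0.0416 0.0883] [0.445 0.031 0.074] [0.507 0.071 0.1  ] [166. 153. 129.]
trunc 51 [396.9 225.8] [ 0.7606 -0.0948  0.0876] [ 0.74  -0.1    0.085] [ 0.782 -0.088  0.09 ] [190. 186. 189.]
```

View pics/crop1.png

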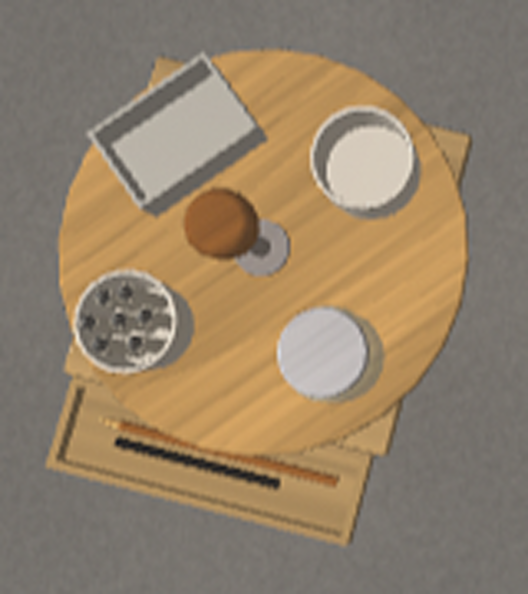

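```bash
cat >> h.py <<'E'
from scipy.spatial.transform import Rotation as Rn
def go(o,xyz,psi=None):
    R=Rn.from_quat(o["tool_rot"]);d=R.inv().apply(np.array(xyz)-o["position"])*1000
    if psi is None: t=0*d
    else: t=(R.inv()*(Rn.from_euler('z',psi,degrees=True)*Rn.from_euler('x',180,degrees=True))).as_rotvec(degrees=True)/8
    print("shift",d.round(1),"turn",t.round(2))
E
python3 - <<'E'
from h import *
from rig import robot
c=dict(np.load("top0.npz"));ax=np.array([.551,.119])
for n in("top","side"):
    c=dict(np.load(n+"0.npz"));W=cloud(c);z0=np.nanmedian(W[...,2][(W[...,0]>.35)&(W[...,0]<.8)&(np.abs(W[...,1])<.4)])
    P=W[(W[...,2]>z0+.007)&(W[...,2]<z0+.034)];d=P[:,:2]-ax
    f=np.radians(165.4);e=np.array([np.cos(f),np.sin(f)]);s=d@e;t=d@np.array([-e[1],e[0]])
    k=(s>.125)&(s<.21)&(abs(t)<.15);(ce,sz,a)=cv2.minAreaRect((P[k,:2]*1000).astype(np.float32))
    print(n,"trough",k.sum(),np.round(ce,1),np.round(sz,1),a, "dir from axis",np.degrees(np.arctan2(*(np.array(ce)/1000-ax)[::-1])))
    P=W[(W[...,2]>z0+.066)&(W[...,2]<z0+.086)];d=P[:,:2]-ax
    k=(np.hypot(*(d-[.0755,.057]).T)<.075)&(np.hypot(*d.T)>.03);(ce,sz,a)=cv2.minAreaRect((P[k,:2]*1000).astype(np.float32))
    print(n,"tub",k.sum(),np.round(ce,1),np.round(sz,1),a,"dir",np.degrees(np.arctan2(*(np.array(ce)/1000-ax)[::-1])))
o=robot.get_obs();go(o,[.5605,-.240,.20],16.6)
E
```

```text
top trough 1030 [400.6 158.5] [220.6  62.2] 75.97274017333984 dir from axis 165.2879019106616
top tub 371 [626.3 176.9] [65.7 96.3] 36.417415618896484 dir 37.555014136062645
side trough 575 [399.3 158.4] [226.1  60.2] 76.24603271484375 dir from axis 165.4376481855835
side tub 399 [626.6 176.2] [ 68.3 101. ] 36.67707061767578 dir 37.131900502628895
shift [ 468.4 -234.2   92. ] turn [-0.01 -0.    0.  ]
```

Emit:
carry_out(
  rows=[
    [[20,-10,4,0,0,0],[60,-30,12,0,0,0],[100,-50,20,0,0,0],[140,-70,28,0,0,0],[180,-90,36,0,0,0],[220,-110,43,0,0,0],[260,-130,51,0,0,0],[300,-150,59,0,0,0],[340,-170,67,0,0,0],[380,-190,75,0,0,0],[420,-210,83,0,0,0],[455,-228,89,0,0,0],[468,-234,92,0,0,0],[468,-234,92,0,0,0],[468,-234,92,0,0,0]],
  ],
  fingers=0.7,
  grip_force=15,
)

```text
time: 1.6
position: [0.5595, -0.2407, 0.2001]
tool_rot: [0.989, 0.145, -0.001, -0.0]
ft_force: [0.4, -0.1, 0.0]
grip_width: 0.061
```

Run:
```python
from h import *
from rig import robot
c=robot.camera("side");cv2.imwrite("pics/s1.png",c["color"][:,:,::-1])
o=robot.get_obs();go(o,[.5605,-.240,.115],16.6);print(o["grip_width"],o["time"])
```

```text
shift [ 1.6 -1.1 85.3] turn [-0.    0.01 -0.  ]
0.06101951314624028 1.65
```

View pics/s1.png

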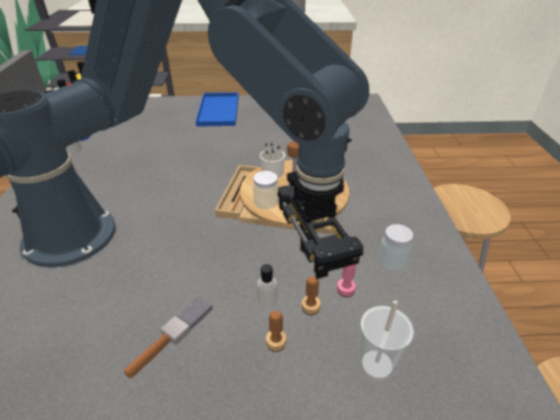

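The gripper is above stamp A at (312,290), with the fingers near (325,260). I'll go down and grip.

Emit:
carry_out(
  rows=[
    [[1,-1,15,0,0,0],[1.5,-1,35,0,0,0],[1.5,-1,55,0,0,0],[1.5,-1,75,0,0,0],[1.5,-1,85,0,0,0],[1.5,-1,85,0,0,0],[1.5,-1,85,0,0,0]],
  ],
)

```text
time: 2.35
position: [0.5613, -0.2405, 0.1159]
tool_rot: [0.99, 0.144, 0.0, 0.0]
ft_force: [0.8, -0.1, -0.6]
grip_width: 0.0605
```

Emit:
carry_out(
  rows=[
    [[0,0,0,0,0,0],[0,0,0,0,0,0],[0,0,0,0,0,0],[0,0,0,0,0,0],[0,0,0,0,0,0],[0,0,0,0,0,0],[0,0,-10,0,0,0],[0,0,-30,0,0,0],[0,0,-60,0,0,0],[0,0,-95,0,0,0],[0,0,-120,0,0,0],[0,0,-130,0,0,0],[0,0,-130,0,0,0]],
  ],
  fingers=0,
  grip_force=15,
)

```text
time: 3.65
position: [0.5619, -0.2399, 0.2471]
tool_rot: [0.99, 0.144, 0.001, 0.001]
ft_force: [-0.2, -0.5, -1.1]
grip_width: 0.0244
```

Run:
```python
from h import *
from rig import robot
a=np.radians(36.6);ax=np.array([.551,.1185]);e=np.array([np.cos(a),np.sin(a)]);t=np.array([-e[1],e[0]])
p=ax+.0945*e
for y in(24,-24): print(p+t*y/1000)
o=robot.get_obs()
go(o,[*(p+.024*t),.245],36.6);print(o["grip_width"])
```

```text
[0.61255685 0.19411087]
[0.64117565 0.15557563]
shift [ 172.5 -401.4    1.3] turn [ 0.02 -0.01 -2.5 ]
0.024382075452009374
```

Emit:
carry_out(
  rows=[
    [[8,-18,0,0,0,0],[24,-55,0,0,0,-0.3],[41,-95,0,0,0,-0.6],[58,-135,0,0,0,-0.9],[75,-175,0,0,0,-1.2],[92,-215,0,0,0,-1.5],[109,-255,0,0,0,-1.8],[126,-295,0,0,0,-2.1],[143,-335,0,0,0,-2.3],[160,-373,0,0,0,-2.5],[169,-394,0,0,0,-2.5],[172.5,-401.5,0,0,0,-2.5],[172.5,-401.5,0,0,0,-2.5],[172.5,-401.5,0,0,0,-2.5]],
  ],
)

```text
time: 5.05
position: [0.6112, 0.1937, 0.2442]
tool_rot: [0.949, 0.314, -0.001, 0.0]
ft_force: [-0.1, 0.3, -1.1]
grip_width: 0.0243
```

Run:
```python
from h import *
from rig import robot
c=robot.camera("top");cv2.imwrite("pics/t2.png",cv2.resize(c["color"][100:310,60:340,::-1],None,fx=2.5,fy=2.5))
o=robot.get_obs();go(o,[.6126,.1941,.162],36.6)
```

```text
shift [ 1.6  0.  82.5] turn [-0.    0.01 -0.01]
```

View pics/t2.png

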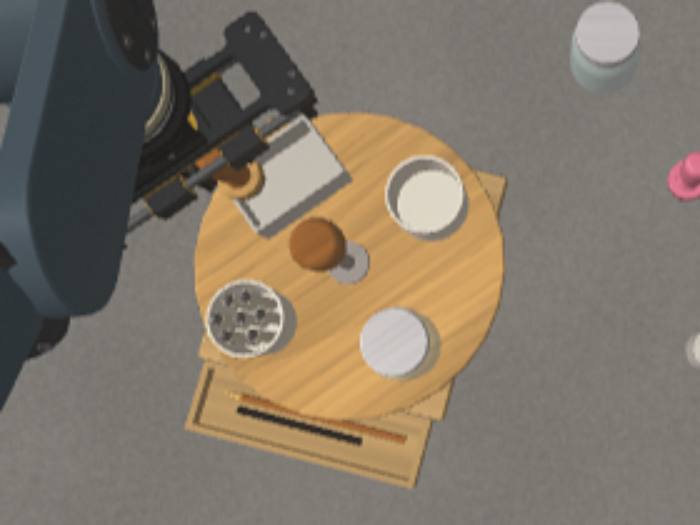

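The stamp is over the tub's far end at (240,180). I'll lower it and release with a small opening.

Emit:
carry_out(
  rows=[
    [[1.5,0,15,0,0,0],[1.5,0,35,0,0,0],[1.5,0,55,0,0,0],[1.5,0,70,0,0,0],[1.5,0,80,0,0,0],[1.5,0,84,0,0,0],[1.5,0,84.5,0,0,0],[1.5,0,84.5,0,0,0],[1.5,0,84.5,0,0,0]],
  ],
)

```text
time: 6.0
position: [0.6138, 0.1955, 0.1617]
tool_rot: [0.949, 0.314, 0.001, 0.0]
ft_force: [1.4, 0.2, -1.0]
grip_width: 0.0243
```

Emit:
carry_out(
  rows=[
    [[0,0,0,0,0,0],[0,0,0,0,0,0],[0,0,0,0,0,0],[0,0,0,0,0,0],[0,0,-10,0,0,0],[0,0,-35,0,0,0],[0,0,-65,0,0,0],[0,0,-80,0,0,0],[0,0,-84,0,0,0],[0,0,-84,0,0,0]],
  ],
  fingers=0.45,
)

```text
time: 7.0
position: [0.6134, 0.1954, 0.2458]
tool_rot: [0.949, 0.314, 0.001, 0.0]
ft_force: [-0.5, 0.9, -0.1]
grip_width: 0.0389
```

Run:
```python
from h import *
from rig import robot
o=robot.get_obs();go(o,[.489,-.317,.20],16.6)
```

```text
shift [-405.5  337.2   45.4] turn [ 0.   -0.01  2.5 ]
```

Emit:
carry_out(
  rows=[
    [[-16,13,0,0,0,0.1],[-48,40,0,0,0,0.3],[-82,68,0,0,0,0.5],[-116,96,0,0,0,0.7],[-150,125,0,0,0,0.9],[-184,153,0,0,0,1.1],[-218,181,0,0,0,1.3],[-252,209,5,0,0,1.5],[-286,237,12,0,0,1.7],[-320,265,20,0,0,1.9],[-354,293,30,0,0,2.1],[-384,320,40,0,0,2.4],[-400,333,45,0,0,2.5],[-405.5,337,45,0,0,2.5],[-405.5,337,45,0,0,2.5],[-405.5,337,45,0,0,2.5]],
  ],
  fingers=0.7,
)

```text
time: 8.6
position: [0.4885, -0.3155, 0.1995]
tool_rot: [0.989, 0.145, -0.0, -0.001]
ft_force: [0.1, 1.1, -0.3]
grip_width: 0.0609
```

Run:
```python
from h import *
from rig import robot
c=robot.camera("top");cv2.imwrite("pics/t3.png",cv2.resize(c["color"][100:310,120:440,::-1],None,fx=2.5,fy=2.5))
o=robot.get_obs();go(o,[.489,-.317,.1155],16.6)
```

```text
shift [-0.2  1.8 84.2] turn [-0.01  0.    0.01]
```

View pics/t3.png

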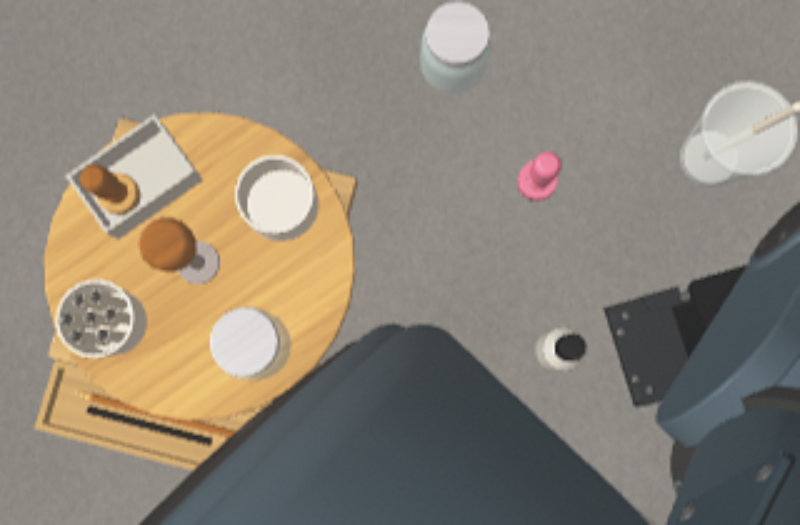

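Stamp A stands upright in the tub's left end (120,195) and nothing else has moved. Next is stamp B.

Emit:
carry_out(
  rows=[
    [[0,1,15,0,0,0],[0,1.5,35,0,0,0],[0,1.5,55,0,0,0],[0,1.5,75,0,0,0],[0,1.5,84,0,0,0],[0,1.5,84,0,0,0],[0,1.5,84,0,0,0]],
  ],
)

```text
time: 9.35
position: [0.4896, -0.318, 0.1164]
tool_rot: [0.989, 0.145, 0.0, 0.0]
ft_force: [0.4, -0.9, -0.1]
grip_width: 0.0612
```

Emit:
carry_out(
  rows=[
    [[0,0,0,0,0,0],[0,0,0,0,0,0],[0,0,0,0,0,0],[0,0,0,0,0,0],[0,0,0,0,0,0],[0,0,0,0,0,0],[0,0,-10,0,0,0],[0,0,-30,0,0,0],[0,0,-60,0,0,0],[0,0,-95,0,0,0],[0,0,-130,0,0,0],[0,0,-150,0,0,0],[0,0,-150,0,0,0]],
  ],
  fingers=0,
  grip_force=15,
)

```text
time: 10.65
position: [0.4904, -0.3195, 0.2698]
tool_rot: [0.99, 0.144, 0.003, 0.003]
ft_force: [0.2, 0.1, -1.5]
grip_width: 0.0244
```

Run:
```python
from h import *
from rig import robot
c=robot.camera("top");W=cloud(c)
a=np.radians(36.6);ax=np.array([.551,.1185]);e=np.array([np.cos(a),np.sin(a)]);t=np.array([-e[1],e[0]])
def box(lo,hi,cen,r):
    d=np.hypot(W[...,0]-cen[0],W[...,1]-cen[1]);k=(W[...,2]>lo)&(W[...,2]<hi)&(d<r);P=W[k][:,:2];return k.sum(),(P.min(0)+P.max(0))/2,P
n,st,_=box(.119,.135,[.614,.196],.035)
d=st-ax;print("stamp A top",n,st,"tub frame r,t",d@e,d@t)
_,_,P=box(.072,.086,ax+.0945*e,.07);P=P[np.hypot(*(P-ax).T)>.03];r=cv2.minAreaRect((P*1000).astype(np.float32));print("tub",r)
o=robot.get_obs();print(o["grip_width"]);go(o,[.6412,.1556,.262],36.6)
```

```text
stamp A top 108 [0.61218455 0.19428991] tub frame r,t 0.09430785470180002 0.024365717042484535
tub ((626.4140625, 176.90016174316406), (65.25533294677734, 95.96662139892578), 36.600807189941406)
0.024532437881332015
shift [ 281.  -411.2    4.6] turn [ 0.03 -0.01 -2.5 ]
```

Emit:
carry_out(
  rows=[
    [[12,-17,0,0,0,0],[36,-52,0,0,0,-0.2],[60,-88,0,0,0,-0.5],[85,-124,0,0,0,-0.8],[110,-160,0,0,0,-1.1],[134,-196,0,0,0,-1.4],[159,-232,0,0,0,-1.7],[183,-268,0,0,0,-1.9],[208,-304,2,0,0,-2.1],[232,-340,5,0,0,-2.3],[256,-376,8,0,0,-2.5],[274,-402,10,0,0,-2.5],[280,-412,10,0,0,-2.5],[281,-414,10,0,0,-2.5],[281,-414,10,0,0,-2.5]],
  ],
)

```text
time: 12.2
position: [0.6392, 0.158, 0.2546]
tool_rot: [0.949, 0.314, -0.001, 0.0]
ft_force: [0.7, -0.2, -0.2]
grip_width: 0.0246
```

Run:
```python
from h import *
from rig import robot
o=robot.get_obs();go(o,[.640,.1584,.1605],36.6)
```

```text
shift [ 1.1  0.2 94. ] turn [-0.01  0.02  0.  ]
```

Emit:
carry_out(
  rows=[
    [[1,0,15,0,0,0],[1,0,35,0,0,0],[1,0,55,0,0,0],[1,0,75,0,0,0],[1,0,88,0,0,0],[1,0,94,0,0,0],[1,0,95,0,0,0],[1,0,95,0,0,0],[1,0,95,0,0,0]],
  ],
)

```text
time: 13.1
position: [0.6415, 0.1593, 0.1618]
tool_rot: [0.949, 0.314, 0.001, 0.0]
ft_force: [0.1, -0.2, -1.3]
grip_width: 0.0242
```

Emit:
carry_out(
  rows=[
    [[0,0,0,0,0,0],[0,0,0,0,0,0],[0,0,0,0,0,0],[0,0,0,0,0,0],[0,0,-10,0,0,0],[0,0,-35,0,0,0],[0,0,-65,0,0,0],[0,0,-85,0,0,0],[0,0,-90,0,0,0],[0,0,-90,0,0,0]],
  ],
  fingers=0.34,
)

```text
time: 14.1
position: [0.6412, 0.1593, 0.2521]
tool_rot: [0.949, 0.314, 0.001, 0.0]
ft_force: [0.5, -0.6, 1.1]
grip_width: 0.0294
```

Run:
```python
from h import *
from rig import robot
o=robot.get_obs();go(o,[.4745,-.2165,.22],90)
```

```text
shift [-358.   202.2   31.6] turn [ 0.02 -0.01 -6.67]
```

Emit:
carry_out(
  rows=[
    [[-14,8,0,0,0,-0.3],[-42,24,0,0,0,-0.9],[-76,43,0,0,0,-1.5],[-112,63,0,0,0,-2.1],[-148,84,0,0,0,-2.7],[-184,104,2,0,0,-3.3],[-220,124,6,0,0,-3.9],[-256,145,12,0,0,-4.5],[-292,165,20,0,0,-5.1],[-325,184,27,0,0,-5.8],[-348,197,31,0,0,-6.4],[-357,202,32,0,0,-6.7],[-358,202,32,0,0,-6.7],[-358,202,32,0,0,-6.7],[-358,202,32,0,0,-6.7]],
  ],
  fingers=0.7,
)

```text
time: 15.6
position: [0.4738, -0.2154, 0.2183]
tool_rot: [0.706, 0.708, 0.0, -0.001]
ft_force: [-0.1, -0.0, 0.1]
grip_width: 0.0609
```

Run:
```python
from h import *
from rig import robot
c=robot.camera("top");cv2.imwrite("pics/t4.png",cv2.resize(c["color"][100:310,120:440,::-1],None,fx=2.5,fy=2.5))
o=robot.get_obs();go(o,[.4745,-.2165,.132],90)
```

```text
shift [-1.2  0.5 86.5] turn [-0.   -0.    0.03]
```

View pics/t4.png

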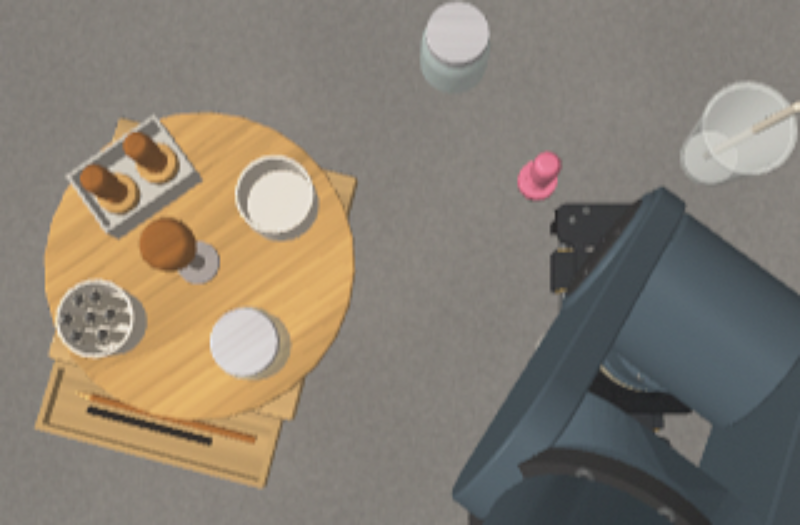

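Both stamps stand upright in the tub, at (120,195) and (157,165). I'll grip the bottle next.

Emit:
carry_out(
  rows=[
    [[-1,0.5,15,0,0,0],[-1,0.5,35,0,0,0],[-1,0.5,55,0,0,0],[-1,0.5,75,0,0,0],[-1,0.5,86,0,0,0],[-1,0.5,86,0,0,0],[-1,0.5,86,0,0,0]],
  ],
)

```text
time: 16.35
position: [0.4748, -0.2171, 0.133]
tool_rot: [0.706, 0.709, 0.0, 0.0]
ft_force: [-0.7, -0.7, 0.0]
grip_width: 0.0609
```

Emit:
carry_out(
  rows=[
    [[0,0,0,0,0,0],[0,0,0,0,0,0],[0,0,0,0,0,0],[0,0,0,0,0,0],[0,0,0,0,0,0],[0,0,0,0,0,0],[0,0,-10,0,0,0],[0,0,-30,0,0,0],[0,0,-60,0,0,0],[0,0,-95,0,0,0],[0,0,-118,0,0,0],[0,0,-125,0,0,0],[0,0,-125,0,0,0]],
  ],
  fingers=0,
  grip_force=15,
)

```text
time: 17.65
position: [0.4746, -0.2175, 0.2588]
tool_rot: [0.706, 0.708, 0.0, 0.001]
ft_force: [0.0, -0.4, -1.7]
grip_width: 0.0236
```

Run:
```python
from h import *
from rig import robot
for n in("top","side"):
    c=robot.camera(n);W=cloud(c)
    k=(W[...,2]>.085)&(W[...,2]<.1)&(np.hypot(W[...,0]-.607,W[...,1]-.045)<.05);P=W[k][:,:2];pot=(P.min(0)+P.max(0))/2;print("pot",k.sum(),pot)
o=robot.get_obs();print(o["grip_width"]);go(o,[.607,.0445,.255],90)
```

```text
pot 167 [0.60589216 0.04499587]
pot 87 [0.6080348  0.04322986]
0.023524680760100614
shift [260.9 134.2   1.9] turn [-0.01 -0.01  0.03]
```

Emit:
carry_out(
  rows=[
    [[12,6,0,0,0,0],[40,21,0,0,0,0],[75,39,0,0,0,0],[115,59,0,0,0,0],[155,80,0,0,0,0],[195,100,0,0,0,0],[230,118,0,0,0,0],[253,130,0,0,0,0],[261,134,0,0,0,0],[261,134,0,0,0,0],[261,134,0,0,0,0]],
  ],
)

```text
time: 18.85
position: [0.6066, 0.0437, 0.2568]
tool_rot: [0.706, 0.708, -0.001, -0.001]
ft_force: [0.2, -0.6, -1.1]
grip_width: 0.0234
```

Run:
```python
from h import *
from rig import robot
o=robot.get_obs();go(o,[.607,.0445,.178],90)
```

```text
shift [ 0.9  0.6 78.8] turn [-0.02  0.    0.02]
```

Emit:
carry_out(
  rows=[
    [[1,0.5,12,0,0,0],[1,0.5,30,0,0,0],[1,0.5,48,0,0,0],[1,0.5,65,0,0,0],[1,0.5,75,0,0,0],[1,0.5,79,0,0,0],[1,0.5,79,0,0,0],[1,0.5,79,0,0,0]],
  ],
)

```text
time: 19.65
position: [0.6084, 0.0448, 0.1793]
tool_rot: [0.706, 0.708, 0.0, 0.001]
ft_force: [-0.8, 0.4, -0.7]
grip_width: 0.0236
```

Emit:
carry_out(
  rows=[
    [[0,0,0,0,0,0],[0,0,0,0,0,0],[0,0,0,0,0,0],[0,0,0,0,0,0],[0,0,-10,0,0,0],[0,0,-35,0,0,0],[0,0,-65,0,0,0],[0,0,-90,0,0,0],[0,0,-95,0,0,0],[0,0,-95,0,0,0]],
  ],
  fingers=0.5,
)

```text
time: 20.65
position: [0.6083, 0.0451, 0.275]
tool_rot: [0.706, 0.708, 0.001, 0.001]
ft_force: [0.0, -0.5, 0.3]
grip_width: 0.0436
```

Run:
```python
from h import *
from rig import robot
o=robot.get_obs();print(o["q"]);go(o,[.551,.119,.270],50)
```

```text
[-1.08948965e-01  5.25726952e-01  1.49147433e+00  3.43182558e-05
  1.12171201e+00 -1.12592849e-01]
shift [ 74.1 -57.    4.8] turn [ 0.02 -0.    5.03]
```

Emit:
carry_out(
  rows=[
    [[8,-6,0,0,0,0.6],[26,-20,0,0,0,1.4],[46,-35,0,0,0,2.3],[64,-49,0,0,0,3.2],[72,-55,2,0,0,4.1],[74,-57,4,0,0,4.8],[74,-57,4,0,0,5],[74,-57,4,0,0,5],[74,-57,4,0,0,5]],
  ],
  fingers=0.85,
)

```text
time: 21.55
position: [0.5507, 0.1186, 0.2692]
tool_rot: [0.905, 0.425, -0.0, -0.0]
ft_force: [0.0, -0.6, 0.8]
grip_width: 0.0739
```

Run:
```python
from h import *
from rig import robot
ax=np.array([.551,.119]);im=[]
for n in("top","side"):
    c=robot.camera(n);W=cloud(c);im.append(c["color"][60:340,:,::-1])
    a=np.radians(36.6);e=np.array([np.cos(a),np.sin(a)])
    P=W[(W[...,2]>.072)&(W[...,2]<.086)][:,:2];P=P[(np.hypot(*(P-ax-.0945*e).T)<.07)&(np.hypot(*(P-ax).T)>.035)]
    print(n,"tub",len(P),cv2.minAreaRect((P*1000).astype(np.float32)))
    for nm,cen in(("A",[.613,.195]),("B",[.640,.158]),("ink",[.608,.045])):
        k=(W[...,2]>.119)&(W[...,2]<.145)&(np.hypot(W[...,0]-cen[0],W[...,1]-cen[1])<.03)
        if k.sum(): P=W[k];print(nm,k.sum(),((P.min(0)+P.max(0))/2)[:2],P[:,2].max())
cv2.imwrite("pics/k5.png",np.vstack(im))
o=robot.get_obs();print(o["q"]);go(o,[.551,.119,.209],50)
```

```text
top tub 19 ((620.5191040039062, 146.93621826171875), (30.286619186401367, 14.222025871276855), 3.468533754348755)
B 7 [0.6314414  0.15432293] 0.12554271253392413
ink 119 [0.60840417 0.04530104] 0.14309730727856596
side tub 262 ((626.5536499023438, 176.36520385742188), (67.02940368652344, 100.16475677490234), 35.8177375793457)
A 60 [0.6123993  0.19180426] 0.1324856440734572
B 59 [0.64187996 0.15509146] 0.13255359149829582
ink 120 [0.60928379 0.04331635] 0.14369216109351368
[ 1.37531044e-02  4.73105654e-01  1.61311707e+00 -3.32616803e-05
  1.05566084e+00  7.08008721e-01]
shift [ 0.4 -0.1 60.5] turn [-0.    0.    0.03]
```

View pics/k5.png

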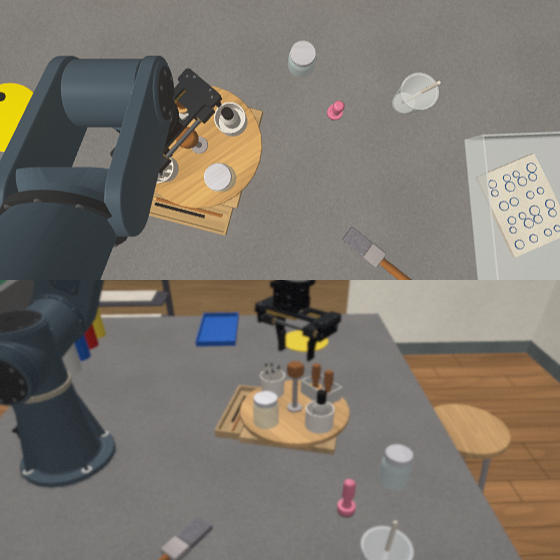

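The bottle stands upright in the pot at (230,118) in the upper half. Both stamps are still standing, and the fingers straddle the knob. I'll go down and grip the knob.

Emit:
carry_out(
  rows=[
    [[0.5,0,10,0,0,0],[0.5,0,25,0,0,0],[0.5,0,42,0,0,0],[0.5,0,55,0,0,0],[0.5,0,61,0,0,0],[0.5,0,61,0,0,0],[0.5,0,61,0,0,0]],
  ],
)

```text
time: 22.35
position: [0.5513, 0.1193, 0.2089]
tool_rot: [0.906, 0.424, 0.0, 0.0]
ft_force: [1.2, -0.2, 0.1]
grip_width: 0.0738
```

Emit:
carry_out(
  rows=[
    [[0,0,0,0,0,0],[0,0,0,0,0,0],[0,0,0,0,0,0],[0,0,0,0,0,0],[0,0,0,0,0,0],[0,0,0,0,0,0],[0,0,0,0,0,0],[0,0,0,0,0,0]],
  ],
  fingers=0,
  grip_force=25,
)

```text
time: 23.15
position: [0.5501, 0.12, 0.2089]
tool_rot: [0.906, 0.424, -0.001, -0.001]
ft_force: [-3.9, 4.3, 4.5]
grip_width: 0.042
```

Emit:
carry_out(
  rows=[
    [[0,-1.2,0,0,0,-0.1],[0,-1.2,0,0,0,-0.3],[0,-1.2,0,0,0,-0.6],[0,-1.2,0,0,0,-1],[0,-1.2,0,0,0,-1.5],[0,-1.2,0,0,0,-2],[0,-1.2,0,0,0,-2.5],[0,-1.2,0,0,0,-3],[0,-1.2,0,0,0,-3.5],[0,-1.2,0,0,0,-4],[0,-1.2,0,0,0,-4.5],[0,-1.2,0,0,0,-5],[0,-1.2,0,0,0,-5.5],[0,-1.2,0,0,0,-6],[0,-1.2,0,0,0,-6.5],[0,-1.2,0,0,0,-7],[0,-1.2,0,0,0,-7.4],[0,-1.2,0,0,0,-7.7],[0,-1.2,0,0,0,-7.9],[0,-1.2,0,0,0,-8]],
  ],
)

```text
time: 25.15
position: [0.5511, 0.12, 0.2089]
tool_rot: [0.543, 0.84, 0.001, 0.001]
ft_force: [3.1, 2.5, 1.0]
grip_width: 0.0419
```

Emit:
carry_out(
  rows=[
    [[0,0,0,0,0,-0.1],[0,0,0,0,0,-0.3],[0,0,0,0,0,-0.6],[0,0,0,0,0,-1],[0,0,0,0,0,-1.5],[0,0,0,0,0,-2],[0,0,0,0,0,-2.5],[0,0,0,0,0,-3],[0,0,0,0,0,-3.5],[0,0,0,0,0,-4],[0,0,0,0,0,-4.5],[0,0,0,0,0,-5],[0,0,0,0,0,-5.5],[0,0,0,0,0,-6],[0,0,0,0,0,-6.5],[0,0,0,0,0,-7],[0,0,0,0,0,-7.5],[0,0,0,0,0,-7.9],[0,0,0,0,0,-8.1],[0,0,0,0,0,-8.2]],
  ],
)

```text
time: 27.15
position: [0.5516, 0.1209, 0.2089]
tool_rot: [0.001, 1.0, 0.001, 0.002]
ft_force: [4.1, 6.3, -1.4]
grip_width: 0.0418
```

Emit:
carry_out(
  rows=[
    [[0,0,0,0,0,0],[0,0,0,0,0,0],[0,0,0,0,0,0],[0,0,0,0,0,0]],
  ],
)

```text
time: 27.55
position: [0.5516, 0.1209, 0.2089]
tool_rot: [0.001, 1.0, 0.001, 0.002]
ft_force: [3.7, 7.1, -1.3]
grip_width: 0.0416
```

```bash
cat > chk.py <<'E'
from h import *
from rig import robot
import sys
ax=np.array([.551,.119]);im=[];al=np.radians(166.1)
al0=al;e=np.array([np.cos(al),np.sin(al)]);t=np.array([-e[1],e[0]])
for n in("top","side"):
    c=robot.camera(n);W=cloud(c);im.append(c["color"][60:340,:,::-1])
    def ctr(lo,hi,cen,r):
        k=(W[...,2]>lo)&(W[...,2]<hi)&(np.hypot(W[...,0]-cen[0],W[...,1]-cen[1])<r);P=W[k];
        return (k.sum(),P[:,:2]) if k.sum()>5 else (0,None)
    k,P=ctr(.072,.088,ax+.0945*e,.07)
    if k: P=P[np.hypot(*(P-ax).T)>.03];r=cv2.minAreaRect((P*1000).astype(np.float32));print(n,"tub",k,r,np.degrees(np.arctan2(*(np.array(r[0])/1000-ax)[::-1])))
    for nm,q,lo,hi in(("A",ax+.094*e+.0225*t,.119,.14),("B",ax+.094*e-.0225*t,.119,.14),("ink",ax-.094*t*-1,.126,.15),("jar(opp)",ax-.094*e,.107,.12),("pot",ax+.094*t,.086,.098)):
        k,P=ctr(lo,hi,q,.045 if 'j' in nm or nm=='pot' else .022)
        if k:
            m=(P.min(0)+P.max(0))/2;d=m-ax;print(nm,k,m.round(4),"dir",np.degrees(np.arctan2(d[1],d[0])).round(1))
    k,P=ctr(.012,.034,ax+.158*e,.13)
    if k: s=(P-ax)@e;P=P[s>.13];print("trough",cv2.minAreaRect((P*1000).astype(np.float32)))
cv2.imwrite(f"pics/{sys.argv[1]}.png",np.vstack(im))
o=robot.get_obs();go(o,o["position"],50);print(o["time"],o["grip_width"],o["ft_force"],o["moment"],o["position"])
E
python3 chk.py f6
```

```text
top tub 175 ((458.1912841796875, 137.54498291015625), (85.21760559082031, 63.71341323852539), 76.60122680664062) 168.70001691017927
A 114 [0.4542 0.1203] dir 179.2
B 60 [0.4631 0.1597] dir 155.1
ink 18 [0.5289 0.0288] dir -103.8
jar(opp) 523 [0.6422 0.0984] dir -12.7
pot 140 [0.528  0.0304] dir -104.5
trough ((390.5408630371094, 131.47166442871094), (163.22825622558594, 56.26091003417969), 76.29112243652344)
side tub 263 ((460.4485778808594, 142.2600555419922), (100.66505432128906, 65.0257797241211), 76.08797454833984) 165.5938254562623
A 66 [0.4547 0.1169] dir -178.7
B 60 [0.4635 0.163 ] dir 153.3
ink 33 [0.5303 0.0279] dir -102.8
jar(opp) 294 [0.643 0.098] dir -12.8
pot 176 [0.5279 0.0233] dir -103.6
trough ((396.6822509765625, 159.25706481933594), (227.06539916992188, 55.14777374267578), 77.0331039428711)
shift [0. 0. 0.] turn [4.000e-02 1.000e-02 1.623e+01]
27.65 0.04164816577342437 [ 4.47399839  6.25118643 -0.41474482] [ 0.60561395 -0.68809818 -0.03658488] [0.55159851 0.12092409 0.20888871]
```

View pics/f6.png

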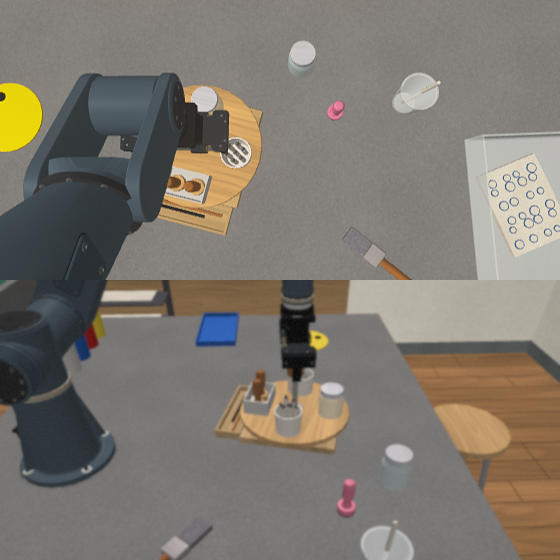

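The tub faces the trough: its edge angle is 76.1–76.6° against about 76.1° for the trough. The stamps stand at (180,185) and the knob is still gripped at 41.6 mm, so I'm handing in.

```bash
python3 -c "
from rig import robot
print(robot.hand_in())"
```

```text
the job is handed in; nothing more can be done
None
```

I stood both wooden-handled stamps in the tub and the ink bottle in the empty pot. Then I turned the carousel about 129.5° anticlockwise by its knob and handed in at about 27.7 s with the knob still gripped.

- **Facing the front:** In the last check the tub's edges lay within about 0.5° of the trough's.
- **Knob:** The grip width was 41.6 mm, with a steady side force of about 7 N at the wrist.
- **Stamps:** Both were seen standing upright in the tub after the turn.
- **Ink bottle:** I saw it upright in the pot before the turn. In the last pictures the gripper and arm hid it, so I did not check it again.
- **Left alone:** The tumbler, the loose paint jar and the pink stamp look untouched in the pictures, and I did not go near the brush.
- **Disagreement:** The top camera's partly hidden view put the tub's direction at 168.7°, against 165.6° from the side camera. I trusted the edge angles and the side view, which agree with about 166° for the front.

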